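Tip the tall sippy cup into the draining cradle

ROBOT

A 6-joint arm with a two-finger parallel gripper is mounted at the origin on the work surface. World frame = base frame: x ahead of the robot, y to its left, z up, the work surface at z = 0. Lengths are in m, angles in rad, forces in N, time in s.
With the tool pointing down it reaches from about 0.3 to 0.875 m from the base axis. Payload 6.4 kg.
Tool frame: the origin (TCP) lies on the front face of the gripper's body, between the roots of the fingers; the fingertips stand 73 mm ahead of it and the grasp point (between the pads) lies ctrl.pinch_z ahead of it (ctrl.pinch_z is the distance from the TCP to the grasp point, in m); z points along the fingers, x is the direction in which the jaws open and shut, and the axes are right-handed (so a half turn about z gives the same grasp; the last joint's range is limited). The gripper opens to 85 mm and grips with 20 to 120 N. Pads are 22 mm wide; open, the fingers measure 114 mm over their backs; the gripper's body (76 mm by 85 mm) begins 54 mm behind the grasp point. The pads swing forward as they close: fully open they stand 13 mm farther back than shut.
Start: joints at [-1.466, 0.181, 1.607, -0, 1.354, -0.206], TCP at [0.176, -0.547, 0.304] pointing down, gripper open.
Joint ranges: [-2.99, 2.99], [-0.89, 2.07], [0.3, 2.58], [-1.14, 4.28], [0, 2.63], [-3.12, 3.12]. Speed limits (rad/s): [2.57, 2.57, 3.01, 3.14, 3.14, 3.14].

INTERFACE

Orientations are given as a unit quaternion [w, x, y, z].
In Python, from bench import ctrl gives the robot as it stands.
- The arm moves only by the tool move_arm, never from a script. Its argument "rows" is text: rows parted by semicolons, each of 7 numbers parted by spaces: the shift along the tool's x, y, z in cm, then the turn, a rotation vector about the tool's x, y, z in degrees, then the opening, from 0 (shut) to 1 (fully open). In form: x y z rx ry rz grip; .... A call has 1 to 20 rows; each row shifts and turns the commanded pose from where the row before left it, along the tool's axes as they then stand; what a row does not reach is not made up. A row lasts 1/10 s, in which the tool goes at most 50 mm and 8.59 degrees, less where a joint would pass 70% of its speed; a pose out of reach is approached as far as the arm can. A call with a gripper value outside its range is refused whole. The fingers move at their own pace and stop on an object; the grip force is fixed at half the most. Time passes only in rows, so rows that do not move let the fingers close. It gives the time, the measured TCP pose, the force and the opening at its end, in the units of the state.
- ctrl.get_obs(): the state, without advancing time (a new reading comes with each control period).
- ctrl.camera(name): name is "scene" or "top"; returns a dict with "color" (400x640x3 uint8, blue, green, red), "fx", "fy", "cx", "cy" (pixels), "rvec" (rotation vector, rad) and "tvec" (3), from world to camera coordinates, as OpenCV has them. Camera axes: x right, y down, z forward; pixel columns grow to the right and rows downward; lengths in m; the calibration is good to about 2 mm. A picture is of the moment at which its call begins. There is no depth.
- ctrl.hand_in(): hands the job in, once; it reports no verdict.
Trained networks look in the newest picture that a camera, given by its name, has taken for a name from the list of things; names that differ only in an ending like _2 or _b are one class to them, and where a whole thing is asked for, a point or a joint stands for the part that bears it (a point fixed in the world has none). Each returns a list of dicts, best first, with "confidence" (0 to 1); they miss things now and then, are a little off and sometimes report something else, mostly with a low value. They report only what shows in the picture. A call takes as long as a camera call. They do not tell look-alikes from the thing itself.
- ctrl.look_for(camera, query): "bbox" ([left, top, right, bottom] in pixels, round what is visible of it).
- ctrl.trace(camera, query): "region" (400x640 bool, what is visible of it) and "bbox" ([left, top, right, bottom] in pixels, round what is visible of it).
The state is a dict: "time_s": time; "q": joint angles; "dq": joint speeds; "joint_efforts": joint torques, N m; "eef_pos": TCP position; "eef_rot": TCP orientation; "wrist_force": force on the tool from outside, world axes, zero at the start; "torque": the same for the moment, N m; "opening": opening from 0.0 (shut) to 1.0 (fully open).
Only numpy, scipy, OpenCV 4.12 (cv2) and the standard library are available. Lean on these libraries where they do the work, as an engineer would, in place of code of your own. Each camera call takes 0.05 s, during which the arm holds its last target.

TASK

Without gripping or lifting it, push the tall sippy cup over so that it falls on its side into the draining cradle, spout towards the end plate. Then push gently on its base to slide it along the cradle until the spout touches the end plate. Leave it lying there, and do not disturb the other two cups on the turntable or the straw brush.

Things in the scene. Friction and masses are not known exactly. Their poses are not given: they have to be found in the camera images.
- tall_cup: Tall round plastic sippy cup, 80-170 g, standing upright with its axis 42-60 mm outside the cradle's mouth, within 6 mm of its centre line. 150 mm tall: body 68 mm across to height 102, screw lid 72 mm across at 102-120 mm, domed to 126, then a central spout 28 to 20 mm across. Origin: centre of underside; z: along the axis to the spout. Pushed near the lid it tips over its foot edge.
- spout_tip (a point): End of the tall cup's spout, on its axis, 150 mm from the underside. Once the cup tilts about 30 degrees it falls by itself; lying in the cradle its axis is about 40 mm above the worktop, its underside at or just outside the mouth, with 40 to 75 mm left to slide to the end plate.
- cradle: Draining cradle of bare aluminium, fixed: a trough 200 mm long, open on top and at one end. Origin: centre of underside, on the worktop. x: along it from the open mouth (-100 mm) to the end plate (inner face +98 mm, 60 mm high, 128 wide), pointing to the robot's left within 38 degrees; z up. Floor 4 mm thick; sides slope out at 45 degrees to 40 mm high, 130 mm wide overall.
- cradle_end (a point): Centre of the end plate's inner face, 40 mm above the worktop, where the spout must arrive (rigid: stop pushing when the force rises, far under 40 N; sliding takes 1 or 2 N); axes as the cradle's.
- bracket: Low aluminium bracket shelf, fixed, 250 x 250 mm, 38 mm high, carrying a round plastic turntable 220 mm in diameter whose top is 52 mm above the worktop (turns freely if pushed). Origin: centre of the underside. Bystander.
- short_cup: Short sippy cup without handles on the turntable, 76 mm in diameter, 107 mm tall. Origin: centre of the underside, z up. Bystander: leave alone.
- handled_cup: Short sippy cup with two side handles on the turntable, 76 mm in diameter, 120 mm over the handles, 107 mm tall. Origin: centre of the underside, z up. Bystander: leave alone.
- brush: Straw brush lying on the worktop beyond the cradle, 230 mm long, 14 mm high: rigid plastic grip 95 x 18 x 14 mm, thin steel rod, bristle end 10 mm thick. Origin: underside, near the middle of its length; x: along it towards the bristles. Bystander: leave alone.
Mind the look-alikes: they are no part of the job. What is shaped like the tall_cup but pink is not meant.

How it is judged:
On the way, in this order (a step that is already met when the one before it is completed fails the run):
1. the tall cup lies on its side in the cradle, spout towards the end plate (angle between tall_cup's own z axis and vertical between 1.4 and 1.75 rad and y of tall_cup in the frame of cradle_end between -0.025 and 0.025 m and y of spout_tip in the frame of cradle_end between -0.025 and 0.025 m and height (world z) of tall_cup below 0.05 m and height (world z) of spout_tip below 0.055 m and x of spout_tip in the frame of cradle_end between -0.1 and 0.01 m), for 0.1 s.
2. the cup is pushed home: spout at the end plate (all of step 1 and x of spout_tip in the frame of cradle_end above -0.008 m), for 0.2 s.
At the end, for the whole second after the job is handed in: The tall cup lies at rest on its side in the cradle (axis within about 10 degrees of level, both ends within 25 mm of the cradle's centre line and down in the trough), spout end first and within 8 mm of the end plate (all of step 2 and linear speed of tall_cup below 0.02 m/s); the robot touches nothing.
It fails at once if the tall cup is lifted: its underside's centre rises over 60 mm or its spout over 180 mm above the worktop (height (world z) of tall_cup above 0.06 m or height (world z) of spout_tip above 0.18 m).
It fails at once if the tall cup is pressed or squeezed with over 40 N by the fingers (contact force between the fingers and tall_cup above 40 N).
It fails at once if the short cup is disturbed: moved over 15 mm or tilted (distance of short_cup from where it was at the start of the episode above 0.015 m or angle between short_cup's own z axis and vertical above 0.25 rad).
It fails at once if the handled cup is disturbed: moved over 15 mm or tilted (distance of handled_cup from where it was at the start of the episode above 0.015 m or angle between handled_cup's own z axis and vertical above 0.25 rad).
It fails at once if the brush is disturbed: moved over 15 mm or tilted (distance of brush from where it was at the start of the episode above 0.015 m or angle between brush's own z axis and vertical above 0.25 rad).
It also fails if it takes over 45 s, if anything falls off the work surface, if the arm or the gripper's body presses on something with over 40 N, if the wrist force passes 120 N, or if a joint passes its speed limit or range.

## Working session

There is one attempt and no reset: what is moved stays moved. The work goes in short steps, Python scripts to look and compute and a tool call to move; the robot and the scene stay as the last step left them, time stands still between calls to the robot, and variables do not carry over. Pictures are saved under pics/ and viewed, and the job is handed in when it is done.

Besides the shell and the picture viewer there is one more tool, called as name(argument=value, ...), one argument or row to a line, values as JSON. move_arm: Moves the arm, as the interface text tells. Its arguments: {"type":"object","properties":{"rows":{"type":"string"}},"required":["rows"]}

```bash
mkdir -p pics; ls; python3 - <<'E'
from bench import ctrl
import cv2,numpy as np
o=ctrl.get_obs()
for k,v in o.items(): print(k,v)
print(ctrl.pinch_z)
for n in("scene","top"):
    c=ctrl.camera(n); cv2.imwrite(f"pics/{n}0.png",c["color"]); print(n,c["fx"],c["fy"],c["cx"],c["cy"],c["rvec"],c["tvec"])
    for q in("tall_cup","spout_tip","cradle","brush","short_cup","handled_cup"):
        print(q,[(np.round(d["bbox"],0).tolist(),round(d["confidence"],2)) for d in ctrl.look_for(n,q)[:3]])
E
```

```text
pics
time_s 0.0
q [-1.46628933e+00  1.81543563e-01  1.60800904e+00  2.56601951e-05
  1.35381071e+00 -2.06288641e-01]
dq [-0.00182162  0.00099438 -0.00059416 -0.00078712  0.00083183  0.00095222]
joint_efforts [ 2.65454928e-04 -4.44869614e+01 -3.51333869e+01 -2.30600754e-04
  9.30399197e-03 -5.13432394e-05]
eef_pos [ 0.17582745 -0.5470063   0.30298213]
eef_rot [-6.65452973e-04  8.08025355e-01 -5.89147046e-01 -5.84070231e-04]
wrist_force [-0.35368541 -0.37874534 -0.16758007]
torque [ 0.05365162  0.03205165 -0.00901314]
opening 0.9974531757809044
0.0539
scene 369.8665887552926 369.8665887552926 320.10009918097705 202.75472949343987 [ 1.38394819  2.34397742 -0.76571551] [ 0.17533123 -0.43324973  1.20072655]
tall_cup [([238.0, 192.0, 277.0, 255.0], 0.81), ([316.0, 195.0, 355.0, 252.0], 0.76), ([278.0, 240.0, 320.0, 298.0], 0.68)]
spout_tip [([318.0, 194.0, 358.0, 252.0], 0.92), ([274.0, 238.0, 317.0, 297.0], 0.74), ([238.0, 195.0, 282.0, 252.0], 0.63)]
cradle [([252.0, 139.0, 325.0, 226.0], 0.78)]
brush [([203.0, 233.0, 244.0, 307.0], 0.66), ([237.0, 192.0, 280.0, 253.0], 0.46)]
short_cup [([437.0, 179.0, 481.0, 218.0], 0.58)]
handled_cup [([413.0, 214.0, 477.0, 266.0], 0.77)]
top 413.46982648730574 413.46982648730574 309.59418488214806 206.3747557387523 [ 2.1680723  -2.21128407  0.07656975] [0.19820023 0.62154917 1.03081081]
tall_cup [([351.0, 152.0, 388.0, 189.0], 0.87), ([299.0, 187.0, 330.0, 219.0], 0.81), ([302.0, 135.0, 331.0, 170.0], 0.72)]
spout_tip [([300.0, 133.0, 334.0, 171.0], 0.92), ([300.0, 188.0, 331.0, 220.0], 0.89), ([171.0, 188.0, 284.0, 303.0], 0.51)]
cradle [([345.0, 187.0, 413.0, 282.0], 0.58)]
brush [([367.0, 106.0, 384.0, 190.0], 0.91)]
short_cup [([206.0, 249.0, 244.0, 285.0], 0.69)]
handled_cup [([195.0, 209.0, 249.0, 242.0], 0.97), ([364.0, 106.0, 386.0, 191.0], 0.42)]
```

```bash
python3 - <<'E'
import cv2
a=cv2.imread("pics/scene0.png");b=cv2.imread("pics/top0.png")
cv2.imwrite("pics/s1.png",cv2.resize(a[120:320,190:500],None,fx=2.5,fy=2.5))
cv2.imwrite("pics/t1.png",cv2.resize(b[90:310,150:440],None,fx=2.7,fy=2.7))
E
```

```text
(no output)
```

View pics/s1.png

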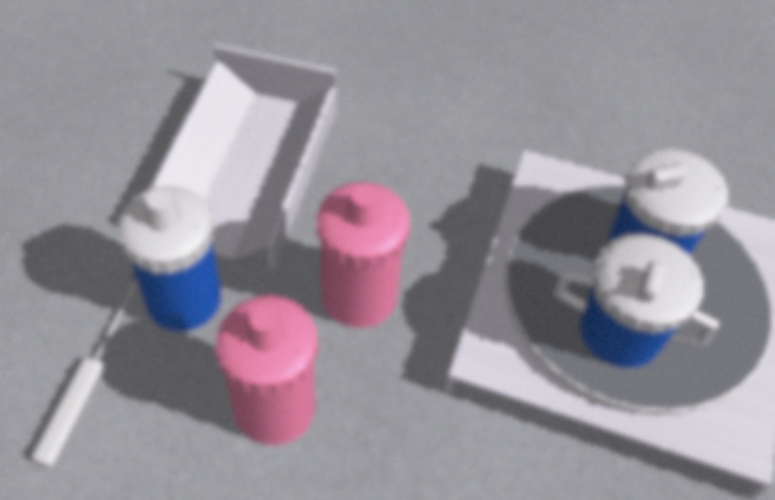

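View pics/t1.png

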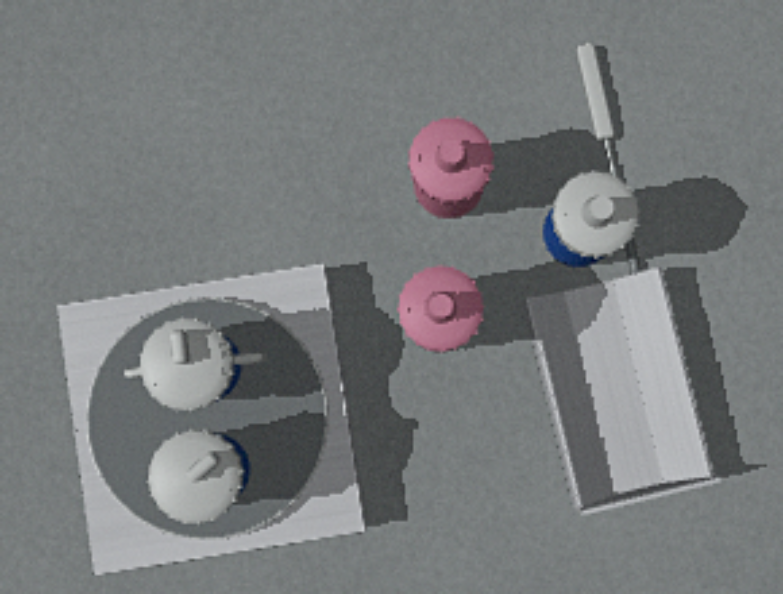

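View pics/scene0.png

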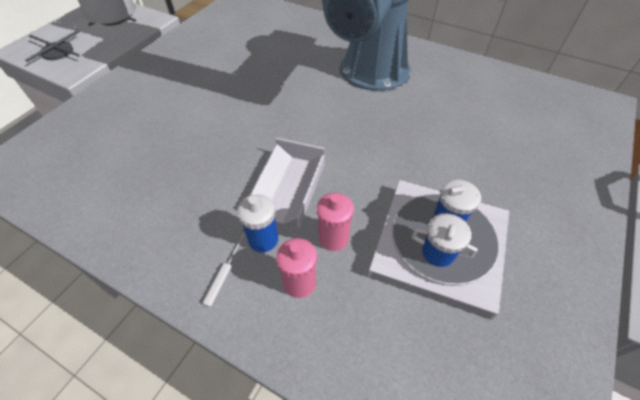

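View pics/top0.png

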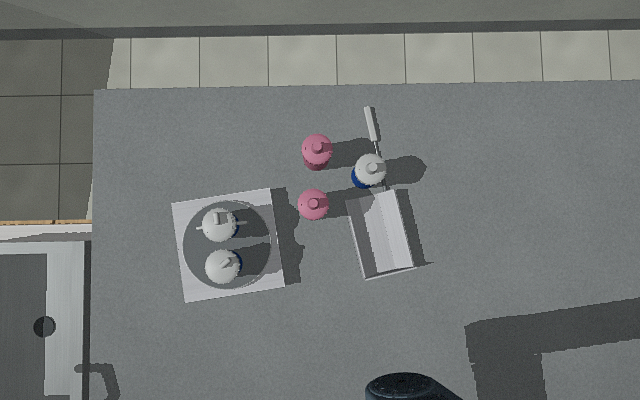

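```bash
cat > h.py <<'E'
from bench import ctrl
import cv2,numpy as np
def ray(c,uv,z):
    R,_=cv2.Rodrigues(np.array(c["rvec"],float)); t=np.array(c["tvec"],float).ravel()
    C=-R.T@t; d=R.T@np.array([(uv[0]-c["cx"])/c["fx"],(uv[1]-c["cy"])/c["fy"],1])
    return C+d*(z-C[2])/d[2]
def proj(c,P):
    R,_=cv2.Rodrigues(np.array(c["rvec"],float)); K=np.array([[c["fx"],0,c["cx"]],[0,c["fy"],c["cy"]],[0,0,1.]])
    p,_=cv2.projectPoints(np.array(P,float).reshape(-1,3),np.array(c["rvec"],float),np.array(c["tvec"],float),K,None); return p.reshape(-1,2)
E
python3 - <<'E'
from h import *
c=ctrl.camera("top"); s=ctrl.camera("scene")
im=c["color"]
T=lambda x,y:(x/2.7+150-.3,y/2.7+90-.3)
print("origin",proj(c,[[0,0,0],[.3,0,0],[0,.3,0]]))
R,_=cv2.Rodrigues(np.array(c["rvec"])); print("cam",-R.T@np.array(c["tvec"]))
for n,p,z in [("mouthL",(528,297),.04),("mouthR",(661,269),.04),("endL",(583,511),.06),("endR",(716,479),.06),("tall spout",(600,209),.15),("tall lid",(595,213),.12),("pink1 spout",(452,154),.15),("pink2",(440,306),.15),("brush grip end",(586,44),.01),("grip/rod",(607,136),.01),("rod vis",(632,270),.01)]:
    print(n,np.round(ray(c,T(*p),z),4))
S=lambda x,y:(x/2.5+190-.3,y/2.5+120-.3)
for n,p,z in [("tall spout",(155,205),.15),("pinkA",(357,205),.15),("pinkB",(258,328),.15),("endL",(218,47),.06),("endR",(336,72),.06),("grip end",(43,462),.01),("grip/rod",(95,362),.01)]:
    print(n,np.round(ray(s,S(*p),z),4))
E
```

```text
origin [[389.09452865 455.68512751]
 [385.25679872 333.20588169]
 [268.73066604 458.37942899]]
cam [0.55612643 0.19074268 1.06888645]
mouthL [0.639  0.0966 0.04  ]
mouthR [ 0.6626 -0.0273  0.04  ]
endL [0.4442 0.0541 0.06  ]
endR [ 0.4702 -0.0662  0.06  ]
tall spout [0.7023 0.045  0.15  ]
tall lid [0.7037 0.0446 0.12  ]
pink1 spout [0.7508 0.1669 0.15  ]
pink2 [0.6241 0.1795 0.15  ]
brush grip end [0.8856 0.0315 0.01  ]
grip/rod [0.7951 0.014  0.01  ]
rod vis [ 0.6653 -0.006   0.01  ]
tall spout [0.7097 0.0441 0.15  ]
pinkA [0.6358 0.1784 0.15  ]
pinkB [0.7621 0.1676 0.15  ]
endL [ 0.4695 -0.0647  0.06  ]
endR [0.4429 0.0559 0.06  ]
grip end [0.8844 0.034  0.01  ]
grip/rod [0.7948 0.0167 0.01  ]
```

The blue cup stands at the cradle's mouth, at about (0.705, 0.045). The cradle's mouth faces away from the robot, with its mid-point at about (0.651, 0.035), and its axis points at about 192°. The pink cups and the brush are clear of the centre line, so I'm moving behind the cup at height.

move_arm(
  rows="0 0 0 0 0 5.9 0.35; -2.46 -3.87 0 0 0 0 0.35; -2.46 -3.87 0 0 0 0 0.35; -2.46 -3.87 0 0 0 0 0.35; -2.46 -3.87 0 0 0 0 0.35; -2.46 -3.87 0 0 0 0 0.35; -2.46 -3.87 0 0 0 0 0.35; -2.46 -3.87 0 0 0 0 0.35; -2.46 -3.87 0 0 0 0 0.35; -2.46 -3.87 0 0 0 0 0.35; -2.46 -3.87 0 0 0 0 0.35; -2.46 -3.87 0 0 0 0 0.35; -2.46 -3.87 0 0 0 0 0.35; -2.46 -3.87 0 0 0 0 0.35; -2.46 -3.87 0 0 0 0 0.35; -2.46 -3.87 0 0 0 0 0.35; -2.46 -3.87 0 0 0 0 0.35; -2.46 -3.87 0 0 0 0 0.35; -2.46 -3.87 0 0 0 0 0.35; -2.46 -3.87 0 0 0 0 0.35",
)

```text
time_s: 2.8
eef_pos: [0.8, 0.0631, 0.3038]
eef_rot: [0.0, 0.777, -0.63, 0.0]
wrist_force: [1.7, -0.1, 1.1]
opening: 0.351
```

```bash
cat >> h.py <<'E'
from scipy.spatial.transform import Rotation as Ro
def st():
    o=ctrl.get_obs(); q=o["eef_rot"]; R=Ro.from_quat([q[1],q[2],q[3],q[0]]).as_matrix()
    print("t",round(o["time_s"],2),"p",np.round(o["eef_pos"],4),"x",np.round(R[:,0],3),"y",np.round(R[:,1],3),"z",np.round(R[:,2],3),"f",np.round(o["wrist_force"],1),"op",round(o["opening"],2),"q",np.round(o["q"],2))
    return o,R
def tgt(P):
    o,R=st(); print("tool-cm",np.round(R.T@(np.array(P)-o["eef_pos"])*100,2))
E
python3 -c "
from h import *
tgt([.798,.064,.18])"
```

```text
t 2.8 p [0.8    0.0631 0.3038] x [ 0.206 -0.978  0.   ] y [-0.978 -0.206 -0.   ] z [ 0. -0. -1.] f [ 1.7 -0.1  1.1] op 0.35 q [-0.07  0.7   0.9  -0.    1.54  1.29]
tool-cm [-0.13  0.18 12.37]
```

move_arm(
  rows="0 0 4 0 0 0 0.35; -0.1 0 4 0 0 0 0.35; 0 0 3 0 0 0 0.35; 0 0 1.4 0 0 0 0.35; 0 0 0 0 0 0 0.35",
)

```text
time_s: 3.3
eef_pos: [0.7973, 0.0626, 0.1765]
eef_rot: [0.002, 0.777, -0.63, -0.002]
wrist_force: [-0.0, -0.5, 0.0]
opening: 0.35
```

```bash
python3 -c "
from h import *
st()
for n,a in(('top',(90,310,250,440)),('scene',(100,320,190,420))):
    c=ctrl.camera(n)['color'][a[0]:a[1],a[2]:a[3]]
    cv2.imwrite('pics/'+n+'2.png',cv2.resize(c,None,fx=2.6,fy=2.6))"
```

```text
t 3.3 p [0.7973 0.0626 0.1765] x [ 0.206 -0.978 -0.001] y [-0.978 -0.206  0.005] z [-0.005  0.    -1.   ] f [-0.  -0.5  0. ] op 0.35 q [-0.07  0.79  1.01 -0.    1.35  1.29]
```

View pics/top2.png

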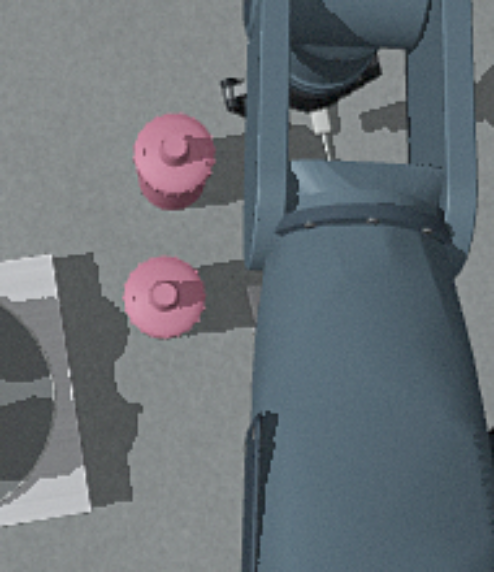

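View pics/scene2.png

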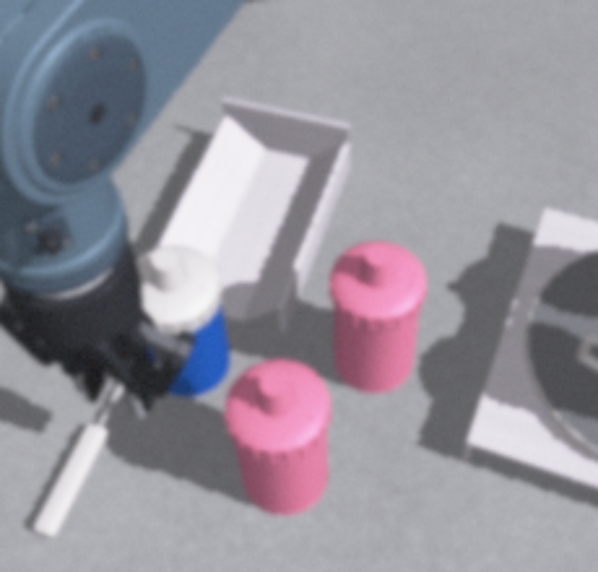

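The cup is still upright. The gripper is in line with it, about 94 mm behind its axis. Next I advance to near contact, then push slowly.

move_arm(
  rows="-0.2 2 -0.3 0 0 0 0.35; 0 1.5 0 0 0 0 0.35; 0 0.5 0 0 0 0 0.35; 0 0.4 0 0 0 0 0.35; 0 0.4 0 0 0 0 0.35; 0 0.4 0 0 0 0 0.35; 0 0.4 0 0 0 0 0.35; 0 0.4 0 0 0 0 0.35; 0 0.4 0 0 0 0 0.35; 0 0.4 0 0 0 0 0.35",
)

```text
time_s: 4.4
eef_pos: [0.7315, 0.0505, 0.1829]
eef_rot: [-0.0, 0.777, -0.63, 0.0]
wrist_force: [1.6, 0.0, 0.4]
opening: 0.353
```

```bash
python3 -c "
from h import *
st()
for n,a in(('scene',(100,320,190,420)),):
    c=ctrl.camera(n)['color'][a[0]:a[1],a[2]:a[3]]
    cv2.imwrite('pics/'+n+'3.png',cv2.resize(c,None,fx=2.6,fy=2.6))"
```

```text
t 4.4 p [0.7315 0.0505 0.1829] x [ 0.206 -0.978 -0.   ] y [-0.978 -0.206 -0.   ] z [ 0.  0. -1.] f [1.6 0.  0.4] op 0.35 q [-0.09  0.63  1.25  0.    1.26  1.27]
```

View pics/scene3.png

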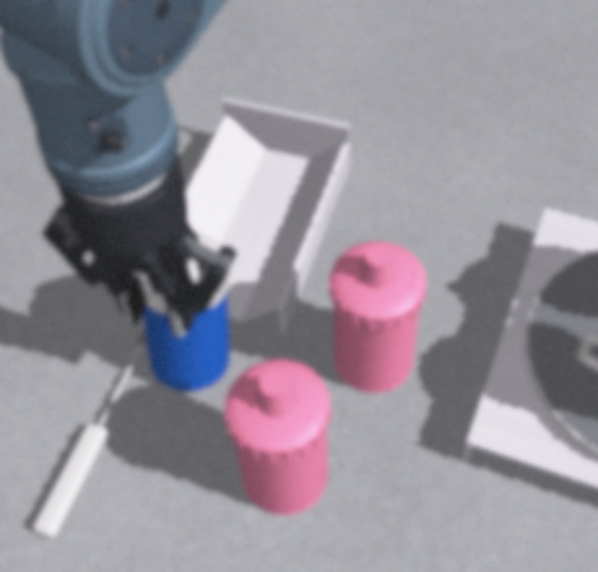

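The cup has started to tip, with about 1.6 N at the wrist. I keep pushing.

move_arm(
  rows="0 0.4 0 0 0 0 0.35; 0 0.4 0 0 0 0 0.35; 0 0.4 0 0 0 0 0.35; 0 0.4 0 0 0 0 0.35; 0 0.4 0 0 0 0 0.35; 0 0.4 0 0 0 0 0.35; 0 0.4 0 0 0 0 0.35; 0 0.4 0 0 0 0 0.35",
)

```text
time_s: 5.25
eef_pos: [0.7001, 0.0438, 0.1829]
eef_rot: [0.0, 0.777, -0.63, 0.0]
wrist_force: [-0.3, -0.9, 0.1]
opening: 0.354
```

```bash
python3 -c "
from h import *
st()
for n,a in(('scene',(100,320,190,420)),):
    c=ctrl.camera(n)['color'][a[0]:a[1],a[2]:a[3]]
    cv2.imwrite('pics/'+n+'4.png',cv2.resize(c,None,fx=2.6,fy=2.6))"
```

```text
t 5.25 p [0.7001 0.0438 0.1829] x [ 0.206 -0.978  0.   ] y [-0.978 -0.206  0.   ] z [-0. -0. -1.] f [-0.3 -0.9  0.1] op 0.35 q [-0.11  0.57  1.35 -0.    1.23  1.26]
```

View pics/scene4.png

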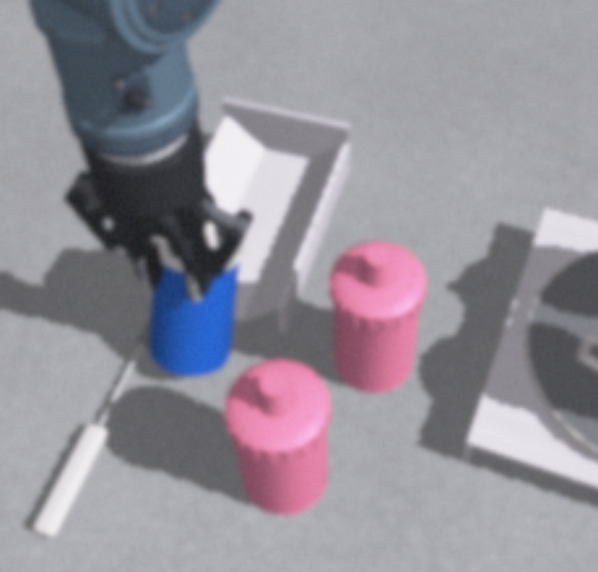

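move_arm(
  rows="0 0.4 0 0 0 0 0.35; 0 0.4 0 0 0 0 0.35; 0 0.4 0 0 0 0 0.35; 0 0.4 0 0 0 0 0.35; 0 0 0 0 0 0 0.35; 0 0 0 0 0 0 0.35; 0 0 0 0 0 0 0.35",
)

```text
time_s: 6.0
eef_pos: [0.6849, 0.0406, 0.183]
eef_rot: [-0.0, 0.777, -0.63, 0.0]
wrist_force: [-0.4, 0.2, -0.2]
opening: 0.35
```

```bash
python3 -c "
from h import *
st()
for n,a in(('scene',(100,320,190,420)),):
    c=ctrl.camera(n)['color'][a[0]:a[1],a[2]:a[3]]
    cv2.imwrite('pics/'+n+'5.png',cv2.resize(c,None,fx=2.6,fy=2.6))"
```

```text
t 6.0 p [0.6849 0.0406 0.183 ] x [ 0.206 -0.978  0.   ] y [-0.978 -0.206 -0.   ] z [ 0. -0. -1.] f [-0.4  0.2 -0.2] op 0.35 q [-0.11  0.54  1.39  0.    1.21  1.25]
```

View pics/scene5.png

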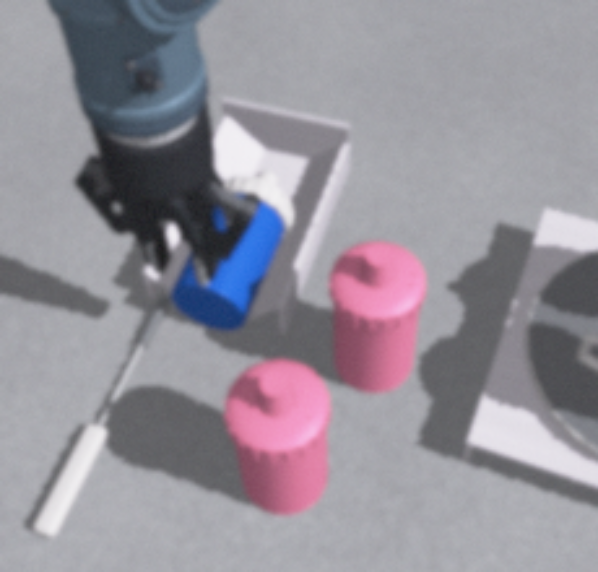

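The cup has fallen into the cradle. I back off, shut the fingers and look.

move_arm(
  rows="0 -2 -1 0 0 0 0.2; 0 -4 0 0 0 0 0; 0 -3 2 0 0 0 0; 0 0 0 0 0 0 0",
)

```text
time_s: 6.45
eef_pos: [0.7735, 0.0599, 0.1674]
eef_rot: [0.001, 0.777, -0.63, -0.002]
wrist_force: [-1.4, -0.1, -1.6]
opening: 0.001
```

```bash
python3 -c "
from h import *
st()
for n,a in(('scene',(100,320,190,420)),('top',(90,310,250,440))):
    c=ctrl.camera(n)['color'][a[0]:a[1],a[2]:a[3]]
    cv2.imwrite('pics/'+n+'6.png',cv2.resize(c,None,fx=2.6,fy=2.6))"
```

```text
t 6.45 p [0.7735 0.0599 0.1674] x [ 0.207 -0.978 -0.002] y [-0.978 -0.207  0.005] z [-0.005  0.001 -1.   ] f [-1.4 -0.1 -1.6] op 0.0 q [-0.08  0.74  1.1   0.    1.3   1.29]
```

View pics/scene6.png

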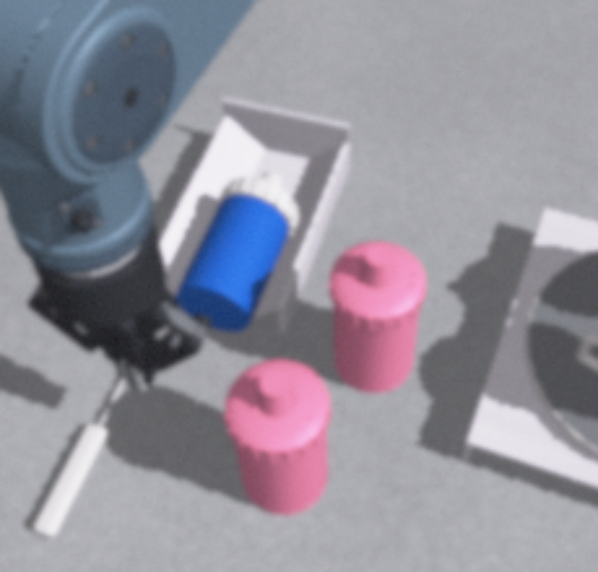

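View pics/top6.png

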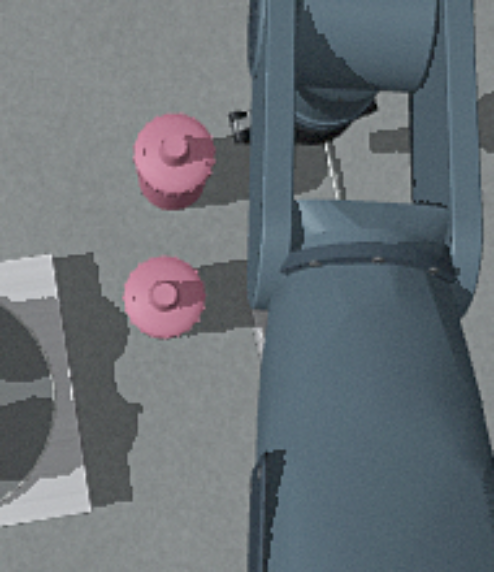

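```bash
python3 -c "
from h import *
s=ctrl.camera('scene')
p=ray(s,(190+210/2.6,100+302/2.6),.04)
u=np.array([.978,.208]);n=np.array([-.208,.978]);m=np.array([.651,.035])
print(p,(p[:2]-m)@u,(p[:2]-m)@n)
q=ray(s,(190+266/2.6,100+182/2.6),.045);print(q,(q[:2]-m)@u,(q[:2]-m)@n)
tgt([.7735,.0605,.103])
"
```

```text
[0.66359476 0.04242081 0.04      ] 0.013861204531498923 0.004637847045456346
[0.52945834 0.01628307 0.045     ] -0.12276086120785673 0.006975503144971155
t 6.6 p [0.7724 0.0592 0.1723] x [ 0.207 -0.978 -0.   ] y [-0.978 -0.207  0.001] z [-0.001  0.    -1.   ] f [-0.2  0.3  0.8] op 0.0 q [-0.08  0.73  1.11 -0.    1.3   1.29]
tool-cm [-0.1  -0.15  6.93]
```

move_arm(
  rows="0 0 2 0 0 0 0; 0 0 2 0 0 0 0; 0 0 1.8 0 0 0 0; 0 0 0.4 0 0 0 0; 0 0 0 0 0 0 0",
)

```text
time_s: 7.1
eef_pos: [0.7716, 0.0592, 0.1086]
eef_rot: [0.001, 0.777, -0.63, -0.001]
wrist_force: [-0.5, -0.5, -0.4]
opening: 0.001
```

move_arm(
  rows="-0.3 2 0.4 0 0 0 0; 0 3 0 0 0 0 0; 0 2.5 0 0 0 0 0; 0 0.5 0 0 0 0 0; 0 0.5 0 0 0 0 0; 0 0.5 0 0 0 0 0; 0 0.5 0 0 0 0 0; 0 0.5 0 0 0 0 0; 0 0.5 0 0 0 0 0; 0 0 0 0 0 0 0",
)

```text
time_s: 8.1
eef_pos: [0.669, 0.0404, 0.1068]
eef_rot: [0.0, 0.777, -0.63, -0.0]
wrist_force: [0.6, 0.9, 0.6]
opening: -0.005
```

```bash
cat > see.py <<'E'
from h import *
import sys
o,R=st(); u=np.array([.978,.208]);n=np.array([-.208,.978]);m=np.array([.651,.035]); d=o["eef_pos"][:2]-m; print("along",d@u,"lat",d@n)
c=ctrl.camera('scene')['color'][100:280,190:420]
cv2.imwrite('pics/scene%s.png'%sys.argv[1],cv2.resize(c,None,fx=3.3,fy=3.3))
E
python3 see.py 7
```

```text
t 8.1 p [0.669  0.0404 0.1068] x [ 0.206 -0.978 -0.   ] y [-0.978 -0.206  0.   ] z [-0. -0. -1.] f [0.6 0.9 0.6] op -0.0 q [-0.12  0.6   1.47 -0.    1.07  1.25]
along 0.01875318573261624 lat 0.001506836915213775
```

View pics/scene7.png

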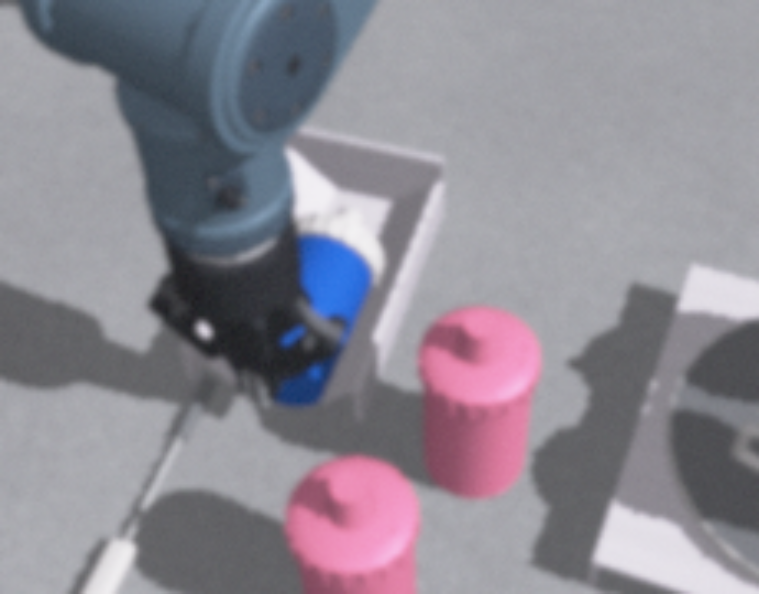

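move_arm(
  rows="0 0.4 0 0 0 0 0; 0 0.4 0 0 0 0 0; 0 0.4 0 0 0 0 0; 0 0.4 0 0 0 0 0; 0 0.4 0 0 0 0 0; 0 0.4 0 0 0 0 0; 0 0.4 0 0 0 0 0; 0 0.4 0 0 0 0 0; 0 0.4 0 0 0 0 0; 0 0.4 0 0 0 0 0",
)

```text
time_s: 9.15
eef_pos: [0.63, 0.0321, 0.1069]
eef_rot: [0.0, 0.777, -0.63, 0.0]
wrist_force: [1.0, 0.2, 0.3]
opening: -0.001
```

```bash
python3 see.py 8
```

```text
t 9.15 p [0.63   0.0321 0.1069] x [ 0.206 -0.978  0.   ] y [-0.978 -0.206 -0.   ] z [ 0. -0. -1.] f [1.  0.2 0.3] op -0.0 q [-0.14  0.53  1.58 -0.    1.03  1.23]
along -0.021122162261200787 lat 0.001520864697772886
```

View pics/scene8.png

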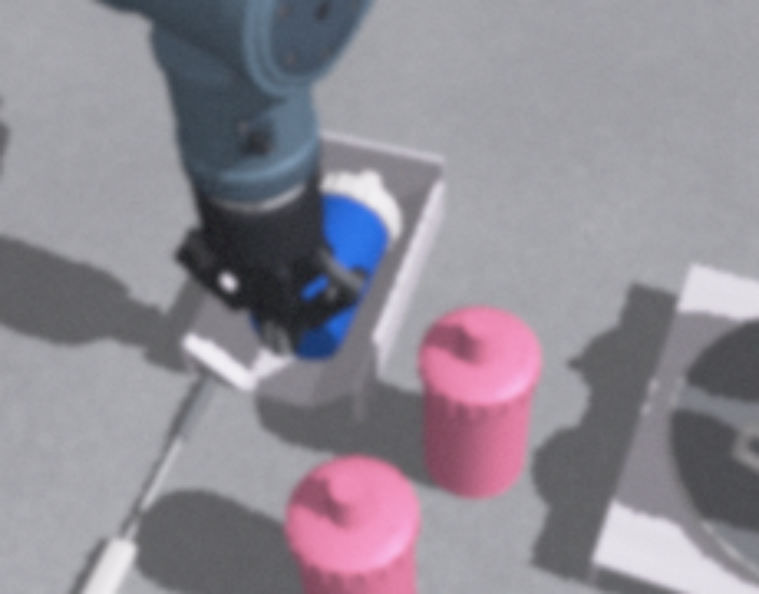

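move_arm(
  rows="0 0.2 0 0 0 0 0; 0 0.2 0 0 0 0 0; 0 0.2 0 0 0 0 0; 0 0.2 0 0 0 0 0; 0 0.2 0 0 0 0 0",
)

```text
time_s: 9.7
eef_pos: [0.6204, 0.0301, 0.1069]
eef_rot: [-0.0, 0.777, -0.63, 0.0]
wrist_force: [1.1, -0.3, 0.3]
opening: -0.003
```

move_arm(
  rows="0 0.1 0 0 0 0 0; 0 0.1 0 0 0 0 0; 0 0.1 0 0 0 0 0",
)

```text
time_s: 10.0
eef_pos: [0.6176, 0.0295, 0.1069]
eef_rot: [-0.0, 0.777, -0.63, 0.0]
wrist_force: [0.6, 0.8, 0.3]
opening: 0.002
```

```bash
python3 see.py 9
```

```text
t 10.0 p [0.6176 0.0295 0.1069] x [ 0.206 -0.978  0.   ] y [-0.978 -0.206 -0.   ] z [ 0. -0. -1.] f [0.6 0.8 0.3] op 0.0 q [-0.14  0.51  1.61 -0.    1.02  1.22]
along -0.03382340422338942 lat 0.0015489649699163425
```

View pics/scene9.png

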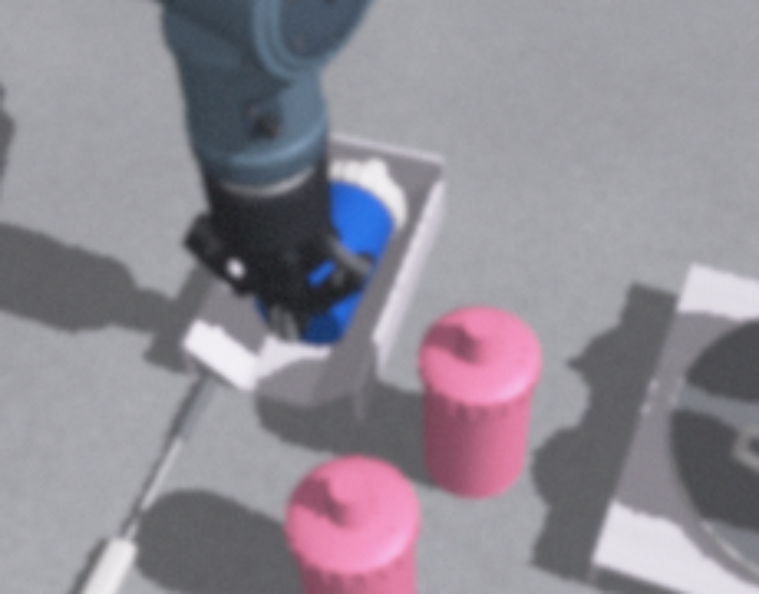

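Nearly home. I continue in 1 mm steps and watch the force.

move_arm(
  rows="0 0.1 0 0 0 0 0; 0 0.1 0 0 0 0 0; 0 0.1 0 0 0 0 0",
)

```text
time_s: 10.35
eef_pos: [0.6157, 0.0289, 0.1075]
eef_rot: [-0.001, 0.777, -0.63, 0.001]
wrist_force: [5.1, 1.7, 0.0]
opening: 0.001
```

move_arm(
  rows="0 0.1 0 0 0 0 0; 0 0.1 0 0 0 0 0",
)

```text
time_s: 10.55
eef_pos: [0.6153, 0.0285, 0.1085]
eef_rot: [-0.002, 0.777, -0.63, 0.003]
wrist_force: [9.3, 3.9, -0.1]
opening: 0.001
```

The force rose to about 10 N with the TCP 36 mm inside the mouth, where the plate contact was expected. I back off and clear the view.

move_arm(
  rows="0 -0.2 0 0 0 0 0; 0 -0.5 0 0 0 0 0; 0 -2 0 0 0 0 0; 0 -4 0 0 0 0 0; 0 -3 -1 0 0 0 0; 0 0 -5 0 0 0 0; 0 0 -5 0 0 0 0; 0 0 -5 0 0 0 0; 4 0 0 0 0 0 0; 5 0 0 0 0 0 0; 5 0 0 0 0 0 0; 5 0 0 0 0 0 0; 5 0 0 0 0 0 0; 5 0 0 0 0 0 0; 0 0 0 0 0 0 0",
)

```text
time_s: 12.05
eef_pos: [0.7662, -0.2434, 0.2646]
eef_rot: [0.001, 0.774, -0.633, -0.001]
wrist_force: [-0.5, 0.3, -0.4]
opening: 0.001
```

```bash
python3 see.py 10; python3 -c "
from h import *
c=ctrl.camera('top'); cv2.imwrite('pics/top10.png',cv2.resize(c['color'][90:310,150:440],None,fx=2.7,fy=2.7))"
```

```text
t 12.05 p [ 0.7662 -0.2434  0.2646] x [ 0.199 -0.98   0.001] y [-0.98  -0.199  0.003] z [-0.003 -0.002 -1.   ] f [-0.5  0.3 -0.4] op 0.0 q [-0.45  0.73  0.93 -0.    1.48  0.92]
along 0.05479289100498848 lat -0.2962666269412673
```

View pics/scene10.png

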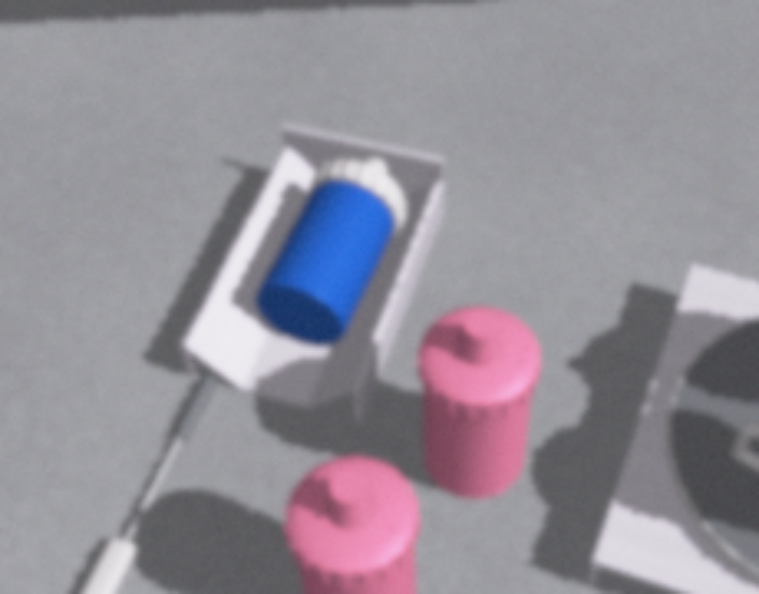

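View pics/top10.png

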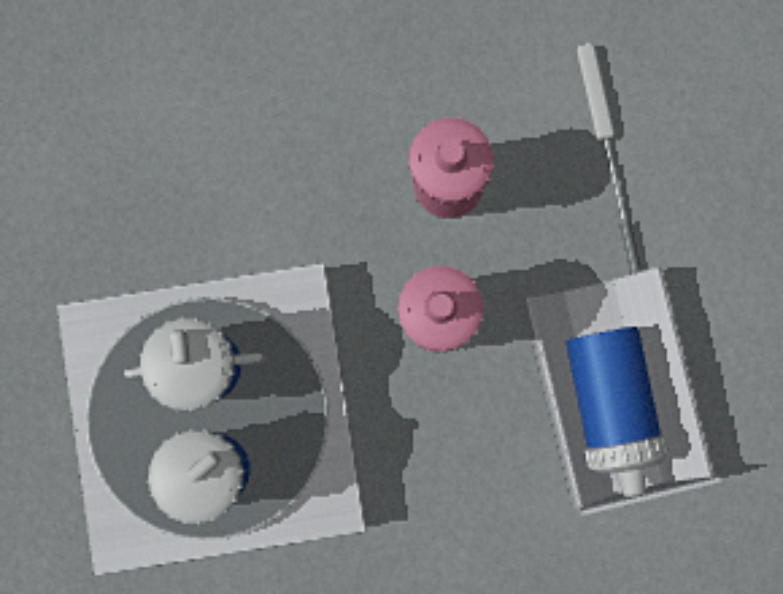

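```bash
python3 -c "
from h import *
c=ctrl.camera('top')
u=np.array([.978,.208]);n=np.array([-.208,.978]);m=np.array([.651,.035])
for k,p,z in(('basetop',(602,332),.072),('lid end',(625,466),.04),('spout',(632,491),.042),('plate in top',(648,491),.06),('plateL',(583,505),.06)):
    P=ray(c,(p[0]/2.7+149.7,p[1]/2.7+89.7),z)[:2]-m; print(k,P@u,P@n)
cv2.imwrite('pics/end.png',cv2.resize(c['color'][235:290,350:425],None,fx=8,fy=8,interpolation=cv2.INTER_CUBIC))"
```

```text
basetop -0.04642279337887879 0.009004241080598439
lid end -0.1701353242300675 0.01239001293732625
spout -0.19339104264937465 0.011881397590233463
plate in top -0.19432875359905702 0.0007084218954521301
plateL -0.19313960691175636 0.060433295205615356
```

View pics/end.png

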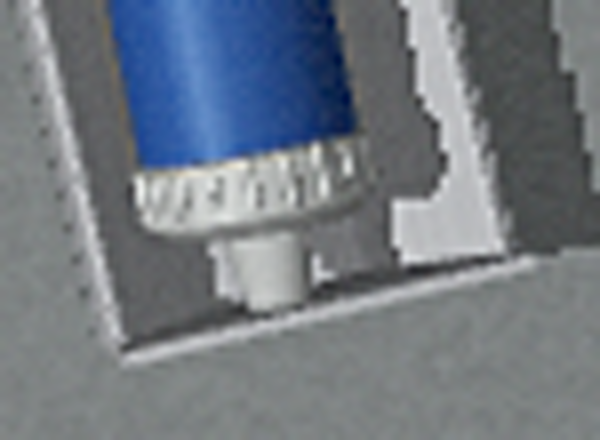

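```bash
python3 -c "
from h import *
st(); print(ctrl.hand_in())"
```

```text
t 12.2 p [ 0.767  -0.2354  0.2656] x [ 0.206 -0.979 -0.002] y [-0.979 -0.206  0.002] z [-0.002  0.001 -1.   ] f [ 0.9  1.2 -0. ] op 0.0 q [-0.45  0.72  0.94  0.    1.48  0.92]
the job is handed in; nothing more can be done
None
```

The blue tall cup is lying in the cradle with its spout at the end plate, and I handed the job in at about 12 s; hand-in gave no verdict.

I tipped it by pushing at lid height with the fingers part-open. Then I slid it home with the fingers shut, pushing on its base, and stopped when the force rose to about 10 N. The arm is backed well clear of everything.

- **Cup position:** In the last pictures the spout touches the end plate.
- **Centre line:** I measured the cup about 9–12 mm to one side of the cradle's centre line, within the 25 mm limit. That is more than I expected, but my estimate of the line is only good to a few millimetres.
- **Bystanders:** The two turntable cups, the pink cups and the brush look unmoved when I compare the first and last top pictures by eye.

No check failed.

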